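# Set up the beam expander on the optical rail

### The arm

A 6-joint arm with a two-finger parallel gripper is mounted at the origin on a cart in front of the work surface, level with it; the furniture and walls round the work are solid. World frame = base frame: x ahead of the robot, y to its left, z up, the work surface at z = 0. Lengths are in mm, angles in degrees, forces in N, time in s.
With the tool pointing down it reaches from about 350 to 850 mm from the base axis. Payload 8.1 kg.
Tool frame: the origin (TCP) lies between the finger pads; the fingertips stand 22 mm ahead of it and the grasp point (between the pads) lies 3 mm ahead of it; z points along the fingers, y is the direction in which the jaws open and shut (so a half turn about z gives the same grasp; the last joint's range is limited). The gripper opens to 85 mm and grips with 20 to 120 N. Pads are 22 mm wide; open, the fingers measure 114 mm over their backs; the gripper's body (76 mm by 85 mm) begins 54 mm behind the grasp point. The pads swing forward as they close: fully open they stand 13 mm farther back than shut.
Start: joints at [-77.544, 7.471, 85.268, -0, 87.261, -4.893], TCP at [178.937, -572.702, 253.292] pointing down, gripper open.
Joint ranges: [-169.43, 169.43], [-51.17, 129.36], [1.28, 143.12], [-76.62, 256.62], [0, 156.53], [-152.29, 152.29]. Speed limits (degrees/s): [136.94, 136.94, 159.86, 180, 180, 180].

### API

Orientations are given as [roll, pitch, yaw] about the fixed x, y, z axes, in that order (R = Rz(yaw) Ry(pitch) Rx(roll)).
In Python, from bench import r gives the robot as it stands.
- The arm moves only by the tool drive_tool, never from a script. Its argument "moves" is a list of rows, each a list of 2 entries, a list of its own where there are three numbers: the shift along the world's x, y, z in mm, then the turn about the world's z in degrees. A call has exactly 8 rows; each row is the pose to reach, as a shift and turn from the pose commanded when the call began; what a row does not reach only later rows make up. A row lasts 1/12 s, in which the tool goes at most 41.7 mm and 7.16 degrees, less where a joint would pass 70% of its speed; a pose out of reach is approached as far as the arm can. A call with a gripper value outside its range is refused whole. "fingers" is the finger opening in mm, from 0 to 85.4, set as the call begins (left out, the last holds). The fingers move at their own pace and stop on an object; "squeeze" is the grip in N (left out, the last holds). Time passes only in rows, so rows that repeat a pose let the fingers close, or fill a call up. It gives the time, the measured TCP pose, the force and the opening at its end, in the units of the state.
- r.sense(): the state, without advancing time (a new reading comes with each control period).
- r.snapshot(name): name is "scene" or "top" or "wrist"; returns a dict with "pixels" (480x640x3 uint8, red, green, blue), "camera_matrix" (3x3 intrinsics, pixels), "k1" (the pictures are not rectified: a ray, as slopes to the right and down, at radius r is drawn at 1 + k1 r^2 times it, then the intrinsics apply), "xyz" and "orientation" of the camera in the world. Camera axes: x right, y down, z forward; pixel columns grow to the right and rows downward; lengths in mm; the calibration is good to about 2 mm. A picture is of the moment at which its call begins. There is no depth.
- r.hand_in(): hands the job in, once; it reports no verdict.
The state is a dict: "time": time; "joint_pos": joint angles; "qd": joint speeds; "joint_efforts": joint torques, N m; "tool_pos": TCP position; "tcp_rot": TCP orientation; "ft_force": force on the tool from outside, world axes, zero at the start; "wrist_torque": the same for the moment, N m; "finger_gap": finger opening in mm.
Only numpy, scipy, OpenCV 4.12 (cv2) and the standard library are available. Lean on these libraries where they do the work, as an engineer would, in place of code of your own. Each camera call takes 0.05 s, during which the arm holds its last target.

### The job

Set up the beam expander: the beam widens as it leaves the fibre, so put the three round-lens riders on the rail's three marked stations in order of size, the small lens next to the fibre port, the medium one in the middle and the large one next to the screen, each seated fully down astride the rail, centred between its pair of black lines to within a centimetre, with the lens axis along the rail. Set each rider down on the rail rather than dropping it, and leave the square filter rider and the slit rider standing where they are.

Things in the scene. Friction and masses are not known exactly. Their poses are not given: they have to be found in the camera images.
- small_lens_centre (a point): Small lens rider, 0.22 kg: black round ring 32 mm across, 14 mm thick along y (flat faces, glass recessed: pinch these from above), on a post and a dark saddle 64 (x) x 44 (y) x 33 mm with a side knob to x = 47 and a groove along y below: ceiling 22 above the feet, mouth 45 wide. Point: lens centre, 84 mm above the feet, 16 below the ring's top. y = lens axis, either way round; z up.
- medium_lens_centre (a point): Medium lens rider, 0.22 kg: black round ring 47 mm across, 14 mm thick along y (flat faces, glass recessed: pinch these from above), on a post and a dark saddle 64 (x) x 44 (y) x 33 mm with a side knob to x = 47 and a groove along y below: ceiling 22 above the feet, mouth 45 wide. Point: lens centre, 84 mm above the feet, 23.5 below the ring's top. y = lens axis, either way round; z up.
- large_lens_centre (a point): Large lens rider, 0.22 kg: black round ring 63 mm across, 14 mm thick along y (flat faces, glass recessed: pinch these from above), on a post and a dark saddle 64 (x) x 44 (y) x 33 mm with a side knob to x = 47 and a groove along y below: ceiling 22 above the feet, mouth 45 wide. Point: lens centre, 84 mm above the feet, 31.5 below the ring's top. y = lens axis, either way round; z up.
- rail: Fixed aluminium rail, 430 mm along its y. Flat top 20 mm wide, 36 mm above the bench; flanks widen to 42 mm at 14 mm up, so a lowered rider centres itself and rests on the top, 1.5 mm play each side, lens centre then 98 mm above the bench. Stations at y = -90, 0, +90 mm, each between two black lines 50 mm apart. Feet 74 mm wide at y = +-186. Origin on the bench under its middle; z up.
- fibre_port: Fixed end piece at y = +180 or -180 mm on the rail (changes ends): saddle, post and a small black square plate, 32 mm, with a brass barrel through it along the rail, 20 mm out on both sides; top 114 mm above the bench. Origin on the rail's middle line, 14 mm above the bench.
- screen: Fixed end piece at the rail's other end, 180 mm from its middle: white viewing screen in a bright frame, 90 mm wide, 74 mm high, 9 mm thick, on a saddle and post; top 135 mm above the bench. Origin on the rail's middle line, 14 mm above the bench.
- filter_centre (a point): Bystander, loose: rider on a like saddle with a square bright frame, 52 x 52 x 8 mm, holding a dark amber filter. Point: the frame's middle, 84 mm above the bench.
- slit_centre (a point): Bystander, loose: rider on a like saddle with a narrow upright grey plate, 30 mm wide, 62 mm high, 6 mm thick, with a slit and a small brass screw on its edge. Point: the plate's middle, 84 mm above the bench.
Things that resemble listed ones, but are neither listed nor needed, are in the scene too. Leave any purple or turquoise look-alike of the part that bears medium_lens_centre alone.

How it is judged (in metres and radians):
At the end, for the whole second after the job is handed in: Small, medium, large lens centre 90, 180, 270 mm from the fibre port (10 mm either way), within 4 mm of the rail's middle line and seated height, upright within 0.07 rad, along the rail within 0.1 rad, released, at rest. Filter and slit riders within 20 mm of where they stood (horizontal distance between small_lens_centre and fibre_port between 0.08 and 0.1 m and x of small_lens_centre in the frame of rail between -0.004 and 0.004 m and z of small_lens_centre in the frame of rail between 0.094 and 0.102 m and angle between each of small_lens_centre, medium_lens_centre, large_lens_centre's own z axis and vertical below 0.07 rad and angle between the y axis of each of small_lens_centre, medium_lens_centre, large_lens_centre and the y axis of rail, either way round below 0.1 rad and linear speed of each of small_lens, medium_lens, large_lens below 0.02 m/s and contact force between the fingers and small_lens below 0.1 N and horizontal distance between medium_lens_centre and fibre_port between 0.17 and 0.19 m and x of medium_lens_centre in the frame of rail between -0.004 and 0.004 m and z of medium_lens_centre in the frame of rail between 0.094 and 0.102 m and contact force between the fingers and medium_lens below 0.1 N and horizontal distance between large_lens_centre and fibre_port between 0.26 and 0.28 m and x of large_lens_centre in the frame of rail between -0.004 and 0.004 m and z of large_lens_centre in the frame of rail between 0.094 and 0.102 m and contact force between the fingers and large_lens below 0.1 N and distance of each of filter_centre, slit_centre from where it was at the start of the episode below 0.02 m); the robot touches nothing.
It fails at once if the filter rider or the slit rider is pushed more than 20 mm from its place (distance of any of filter_centre, slit_centre from where it was at the start of the episode above 0.02 m).
It fails at once if a lens rider is let go in the air and falls more than about 20 mm ((contact force between the fingers and small_lens below 0.05 N and linear speed of small_lens above 0.65 m/s) or (contact force between the fingers and medium_lens below 0.05 N and linear speed of medium_lens above 0.65 m/s) or (contact force between the fingers and large_lens below 0.05 N and linear speed of large_lens above 0.65 m/s)).
It also fails if it takes over 80 s, if anything falls off the work surface, if the arm or the gripper's body presses on something with over 40 N, if the wrist force passes 120 N, or if a joint passes its speed limit or range.

## Working session

There is one attempt and no reset: what is moved stays moved. The work goes in short steps, Python scripts to look and compute and a tool call to move; the robot and the scene stay as the last step left them, time stands still between calls to the robot, and variables do not carry over. Pictures are saved under pics/ and viewed, and the job is handed in when it is done.

Besides the shell and the picture viewer there is one more tool, called after "Request:" by a JSON object that holds its "op" and its "data". drive_tool: Moves the arm, as the interface text tells. Its arguments: {"type":"object","properties":{"moves":{"type":"array","items":{"type":"array"}},"fingers":{"type":"number"},"squeeze":{"type":"number"}},"required":["moves"]}

```bash
mkdir -p pics; ls; cat > h.py <<'E'
import numpy as np,cv2,pickle
from scipy.spatial.transform import Rotation as R
from bench import r
def snap(n,f):
    s=r.snapshot(n); pickle.dump(s,open(f'pics/{f}.pkl','wb'))
    cv2.imwrite(f'pics/{f}.png',s['pixels'][:,:,::-1]); return s
def rotm(s):
    o=np.array(s['orientation'],float)
    return o if o.shape==(3,3) else R.from_euler('xyz',o,degrees=True).as_matrix()
def load(f): return pickle.load(open(f'pics/{f}.pkl','rb'))
def ray(s,u,v):
    K=np.array(s['camera_matrix']); d=np.array([(u-K[0,2])/K[0,0],(v-K[1,2])/K[1,1]])
    x=d.copy()
    for _ in range(30): x=d/(1+s['k1']*(x@x))
    w=rotm(s)@np.array([x[0],x[1],1]); return np.array(s['xyz'],float),w
def at(s,u,v,z):
    c,w=ray(s,u,v); return c+w*(z-c[2])/w[2]
def proj(s,P):
    K=np.array(s['camera_matrix']); q=rotm(s).T@(np.array(P,float)-np.array(s['xyz'])); x=q[:2]/q[2]; x=x*(1+s['k1']*(x@x))
    return np.array([K[0,0]*x[0]+K[0,2],K[1,1]*x[1]+K[1,2]])
def crop(f,u0,v0,u1,v1,k,out):
    im=cv2.imread(f'pics/{f}.png')[v0:v1,u0:u1]; cv2.imwrite(f'pics/{out}.png',cv2.resize(im,None,fx=k,fy=k,interpolation=cv2.INTER_CUBIC))
E
python3 - <<'E'
from h import *
for n in ['scene','top','wrist']:
    s=snap(n,n+'0'); print(n,s['camera_matrix'],s['k1'],s['xyz'],s['orientation'])
print(r.sense())
E
```

```text
pics
scene [[575.91527969   0.         321.47923201]
 [  0.         575.91527969 240.78717199]
 [  0.           0.           1.        ]] 0.06335951741513096 [ 99.15826207 497.70300562 740.13690395] [-135.78253139    0.99340904 -135.65969848]
top [[582.67713639   0.         313.82384899]
 [  0.         582.67713639 236.35893528]
 [  0.           0.           1.        ]] -0.12190445805738327 [ 417.82276043   43.72380597 1266.16399682] [-173.88445492   -0.20657621  -90.62460158]
wrist [[357.99596042   0.         321.26981367]
 [  0.         357.99596042 237.44225064]
 [  0.           0.           1.        ]] -0.07385105251714988 [ 249.47542875 -549.48950666  372.45845666] [ 1.63282207e+02  9.82917284e-02 -7.26594861e+01]
{'time': 0.15, 'joint_pos': array([-7.75435544e+01,  7.50560751e+00,  8.53171057e+01,  9.82555867e-04,
        8.72619610e+01, -4.89157703e+00]), 'qd': array([ 0.00334921, -0.13451524, -0.22165092,  0.0628328 , -0.00911791,
        0.07147281]), 'joint_efforts': array([ 6.06989543e-04, -5.70063758e+01, -5.01159024e+01, -2.66113311e-04,
        9.52292990e-03,  2.31968761e-05]), 'tool_pos': array([ 178.85843937, -572.29379693,  252.46011836]), 'tcp_rot': array([-1.79915718e+02, -8.19799196e-03,  1.73479689e+01]), 'ft_force': array([ 0.38951353, -0.39143225,  0.88063904]), 'wrist_torque': array([ 0.05454064,  0.06424644, -0.07435213]), 'finger_gap': 85.12297566411698}
```

View pics/scene0.png

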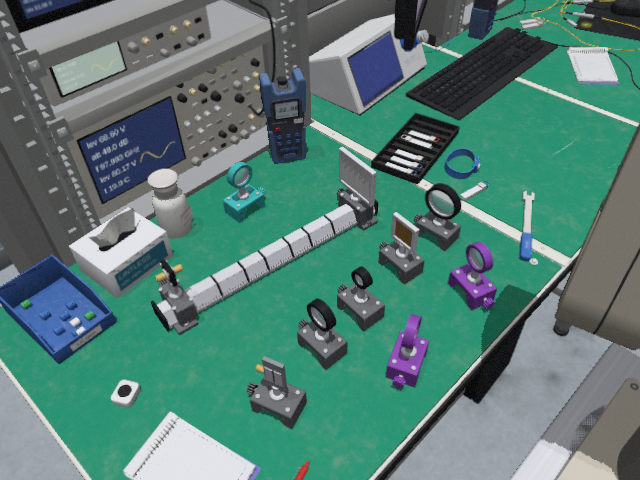

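View pics/top0.png

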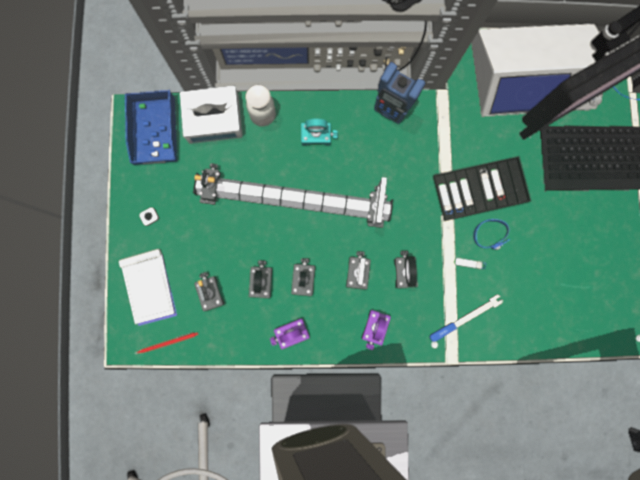

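View pics/wrist0.png

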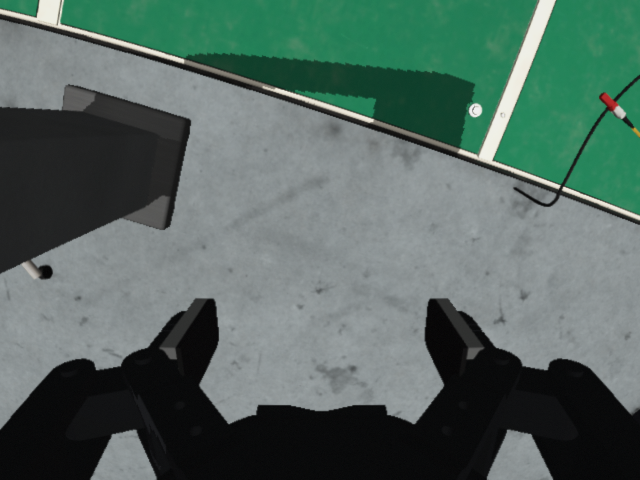

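The scene view shows the fibre port (178,290) at the left end and the screen (357,180) at the right. In the top view the front row from left to right is slit (208,290), medium (261,280), small (304,277), filter (358,270), large (405,269). Purple and turquoise look-alikes are to be left alone.

```bash
python3 - <<'E'
from h import *
crop('top0',180,150,420,330,3.3,'t1')
crop('scene0',140,140,480,430,2.3,'s1')
E
```

```text
(no output)
```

View pics/t1.png

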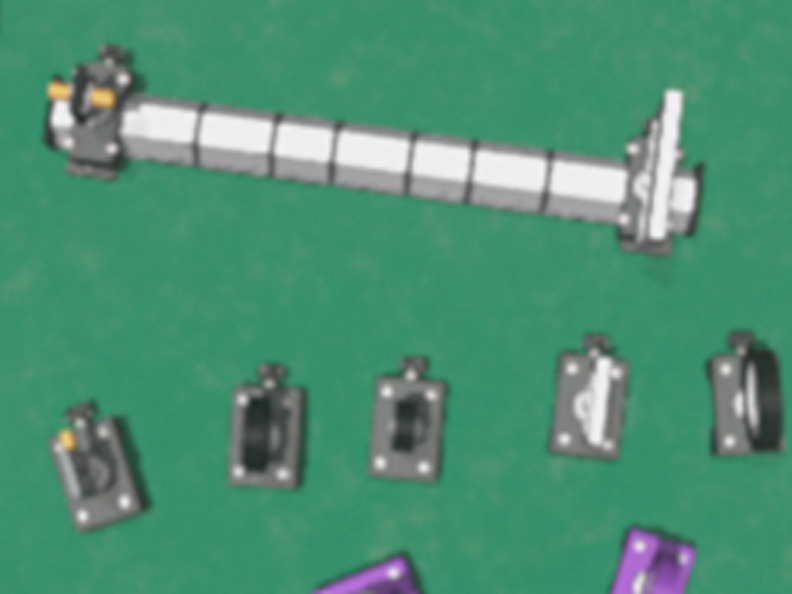

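View pics/s1.png

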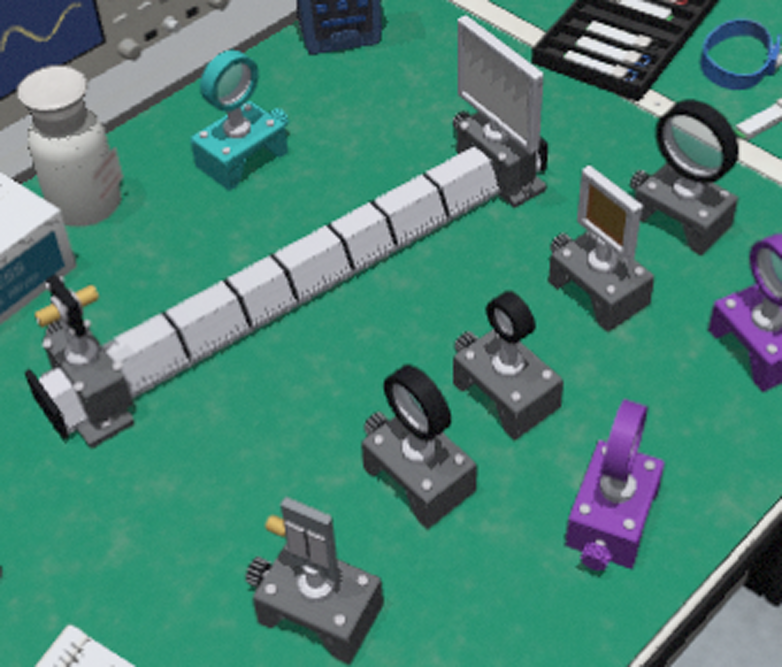

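```bash
python3 - <<'E'
from h import *
a=cv2.imread('pics/top0.png');b=cv2.imread('pics/scene0.png')
def c(im,u,v,w=25,k=8): return cv2.resize(im[v-w:v+w,u-w:u+w],None,fx=k,fy=k,interpolation=cv2.INTER_CUBIC)[:400,:400]
cv2.imwrite('pics/t2.png',np.hstack([c(a,261,280,20,13)[:400,:],c(a,304,277,20,13)])[:, :])
print(c(a,261,280,20,13).shape)
def g(im,u,v,w,k):
    o=cv2.resize(im[v-w:v+w,u-w:u+w],(400,400),interpolation=cv2.INTER_CUBIC); return o
cv2.imwrite('pics/t2.png',np.hstack([g(a,261,280,20,0),g(a,304,277,20,0)]))
cv2.imwrite('pics/t3.png',np.hstack([g(a,405,270,20,0),g(a,210,185,25,0)]))
cv2.imwrite('pics/t4.png',np.vstack([np.hstack([g(b,322,332,40,0)[::1],g(b,360,297,40,0)]),]))
cv2.imwrite('pics/t5.png',np.hstack([g(b,440,213,40,0),g(b,178,290,40,0)]))
E
```

```text
(400, 400, 3)
```

View pics/t2.png

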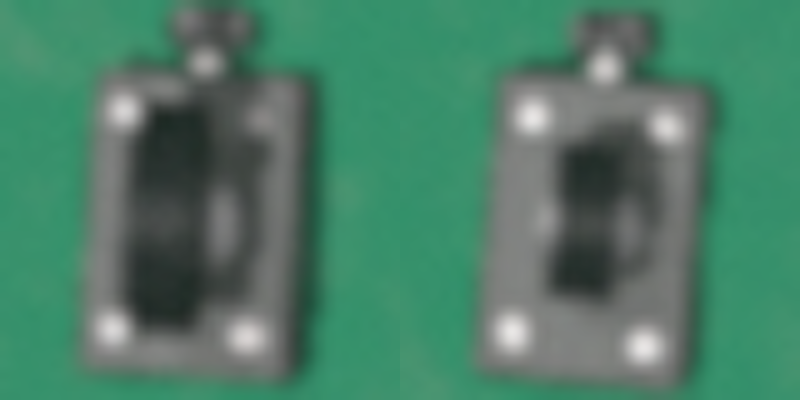

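View pics/t3.png

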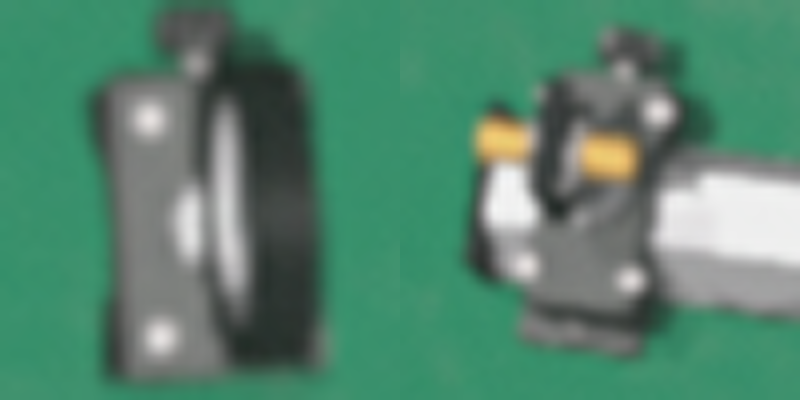

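View pics/t4.png

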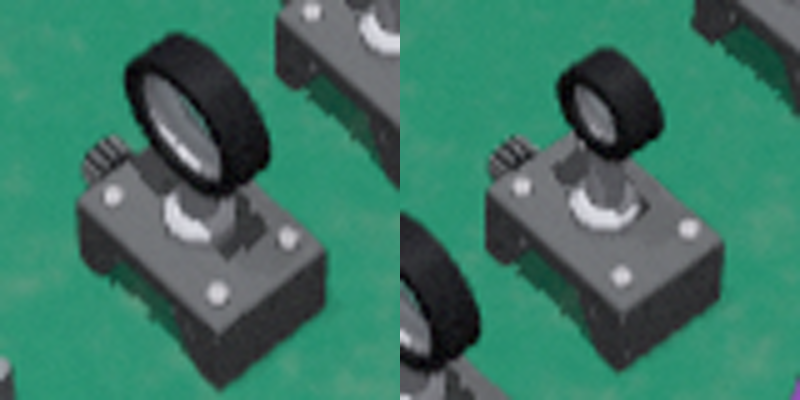

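View pics/t5.png

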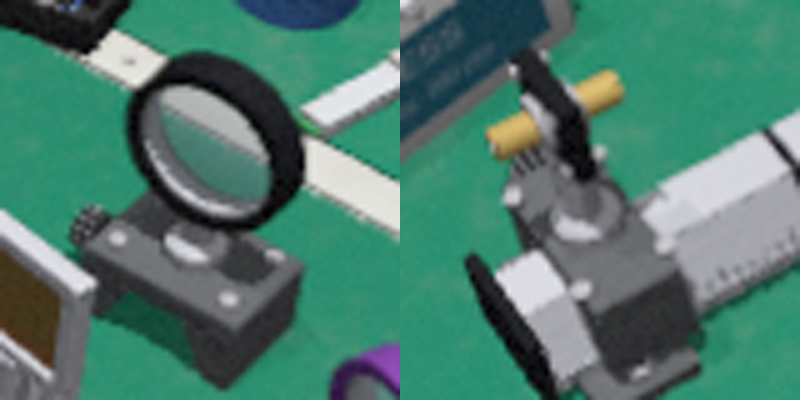

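```bash
python3 - <<'E'
from h import *
t=load('top0');s=load('scene0')
def P(c,o,k): return (o[0]+c[0]/k,o[1]+c[1]/k)
T={'med':((241,260),[(124,112),(260,118),(112,330),(246,338)]),'small':((284,257),[(133,117),(266,127),(112,332),(245,347)]),'large':((385,250),[(150,120),(160,338)])}
S={'med':((282,292),[(113,196),(288,237),(217,293)]),'small':((320,257),[(122,187),(288,229),(222,277)]),'large':((400,173),[(117,239),(275,257),(230,299)])}
for n in T:
    o,p=T[n];q=np.array([at(t,*P(c,o,10),33.5)[:2] for c in p]);print(n,'top',q.round(1).tolist(), q.mean(0).round(1))
    o,p=S[n];q=np.array([at(s,*P(c,o,5),33.5)[:2] for c in p]);print(n,'scene',q.round(1).tolist(),((q[0]+q[2])/2).round(1))
E
python3 - <<'E'
from h import *
crop('top0',200,170,400,230,4,'r1')
crop('scene0',170,190,360,320,4,'r2')
E
```

```text
med top [[477.0, 166.6], [475.5, 137.7], [431.0, 169.2], [429.1, 140.9]] [453.1 153.6]
med scene [[475.9, 165.5], [428.5, 140.3], [430.1, 168.5]] [453. 167.]
small top [[481.4, 73.6], [479.0, 45.4], [436.1, 78.4], [432.6, 50.3]] [457.3  61.9]
small scene [[480.5, 73.6], [432.1, 50.5], [434.7, 78.4]] [457.6  76. ]
large top [[493.1, -144.7], [446.9, -145.7]] [ 470.  -145.2]
large scene [[492.4, -144.0], [447.1, -174.1], [446.1, -146.5]] [ 469.3 -145.2]
```

View pics/r1.png

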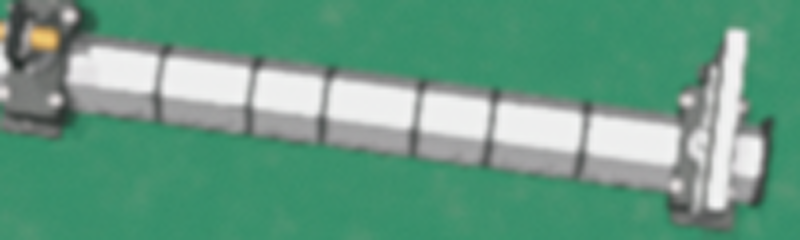

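View pics/r2.png

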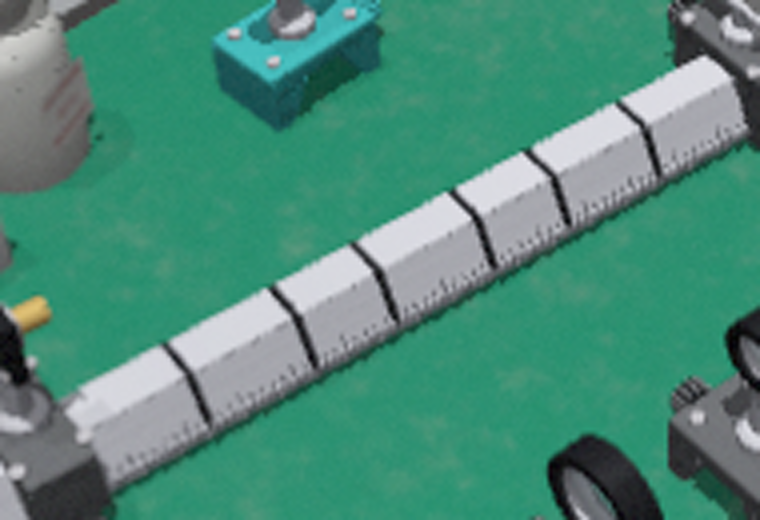

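```bash
python3 - <<'E'
from h import *
t=load('top0');s=load('scene0')
ys=np.array([115,65,25,-25,-65,-115.])
for n,c,o,F,N in [('top',t,(200,170),[(166,48),(256,59),(332,70),(421,82),(496,91),(588,104)],[(160,95),(251,106),(326,116),(416,129),(490,139),(582,152)]),
 ('scene',s,(170,190),[(166,345),(273,289),(352,244),(452,191),(528,151),(620,102)],[(190,377),(296,318),(376,273),(478,222),(555,181),(645,128)])]:
    f=np.array([at(c,o[0]+a/4,o[1]+b/4,36)[:2] for a,b in F]);g=np.array([at(c,o[0]+a/4,o[1]+b/4,36)[:2] for a,b in N])
    m=(f+g)/2; A=np.c_[ys,np.ones(6)]; k,res,_,_=np.linalg.lstsq(A,m,rcond=None)
    print(n,'width',np.linalg.norm(f-g,axis=1).round(1),'origin',k[1].round(1),'scale',np.linalg.norm(k[0]),'yaw',np.degrees(np.arctan2(-k[0,0],k[0,1])));print((m-A@k).round(1).tolist())
E
```

```text
top width [25.8 25.7 25.2 25.6 26.2 26.2] origin [639.6  80.7] scale 0.992895214495884 yaw -8.388997885961652
[[-0.3, -0.0], [0.4, 0.4], [-0.0, -0.8], [-0.1, 0.5], [0.1, -0.0], [-0.1, -0.0]]
scene width [20.7 19.5 20.1 22.1 22.2 20.1] origin [633.1  83.4] scale 1.0014590699140733 yaw -8.487243992825674
[[-0.2, -0.3], [-0.2, -0.1], [1.0, 0.4], [-0.2, 0.2], [-0.6, 0.2], [0.3, -0.4]]
```

Request:
{"op": "drive_tool", "data": {"moves": [[[13,36,10],-4],[[26,72,20],-8],[[39,108,30],-12],[[52,144,40],-16],[[65,180,50],-20],[[78,216,50],-23],[[92,252,50],-23],[[106,288,50],-23]], "fingers": 50, "squeeze": 60}}

```text
time: 0.82
tool_pos: [285.1, -283.0, 303.3]
tcp_rot: [180.0, -0.0, -5.7]
ft_force: [0.9, -1.0, -0.6]
finger_gap: 50.1
```

Request:
{"op": "drive_tool", "data": {"moves": [[[20,36,0],0],[[40,72,0],0],[[60,108,0],0],[[80,144,0],0],[[100,180,0],0],[[122,216,0],0],[[144,252,0],0],[[166,288,0],0]]}}

```text
time: 1.48
tool_pos: [450.6, 4.2, 303.3]
tcp_rot: [180.0, -0.0, -5.6]
ft_force: [0.7, -0.8, 0.5]
finger_gap: 50.4
```

Request:
{"op": "drive_tool", "data": {"moves": [[[20,25,0],0],[[35,45,0],0],[[45,60,0],0],[[45,60,0],0],[[45,60,0],0],[[45,60,0],0],[[45,60,0],0],[[45,60,0],0]]}}

```text
time: 2.15
tool_pos: [494.8, 61.1, 303.5]
tcp_rot: [180.0, -0.0, -5.7]
ft_force: [0.8, -0.3, -0.3]
finger_gap: 49.8
```

```bash
python3 - <<'E'
from h import *
s=snap('wrist','w1'); print(s['xyz'],s['orientation']); q=r.sense();print({k:np.round(q[k],1) for k in ['time','tool_pos','tcp_rot','ft_force','finger_gap']})
E
```

```text
[568.36333735  54.85208803 423.58182022] [ 1.63288110e+02  4.23404914e-03 -9.57341025e+01]
{'time': np.float64(2.2), 'tool_pos': array([494.9,  61.1, 303.5]), 'tcp_rot': array([180. ,  -0. ,  -5.7]), 'ft_force': array([ 0.1, -0.8, -0.2]), 'finger_gap': np.float64(50.3)}
```

View pics/w1.png

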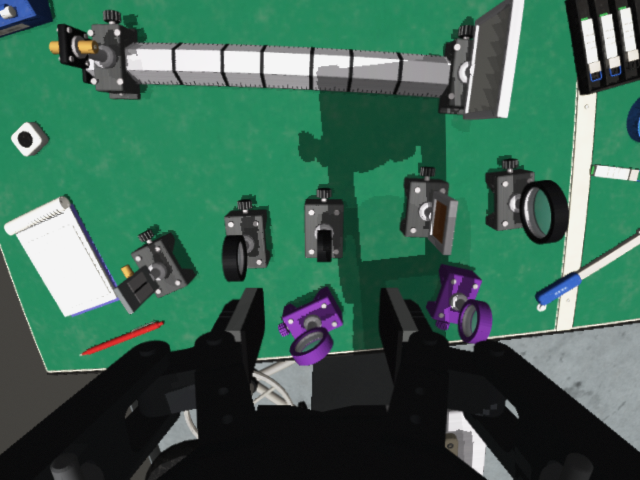

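This wrist view shows the rail with all six lines (row about 65), and the riders: medium saddle (246,238), small (323,227), large (510,200).

```bash
python3 - <<'E'
from h import *
crop('w1',150,30,460,110,2.58,'r3a'); crop('w1',210,170,360,290,2.58*2,'x')
a=cv2.imread('pics/r3a.png')
crop('w1',150,30,310,110,5,'a'); crop('w1',300,30,460,110,5,'b')
cv2.imwrite('pics/r3.png',np.vstack([cv2.resize(cv2.imread('pics/a.png'),(800,400)),]))
a=cv2.resize(cv2.imread('pics/w1.png')[30:110,150:310],(640,300+20));
cv2.imwrite('pics/r3.png',np.vstack([cv2.resize(cv2.imread('pics/w1.png')[35:105,160:290],(780,420//1)),][:1]))
cv2.imwrite('pics/r4.png',cv2.resize(cv2.imread('pics/w1.png')[35:105,290:420],(780,420)))
cv2.imwrite('pics/r5.png',cv2.resize(cv2.imread('pics/w1.png')[180:280,215:345],(780,600)))
cv2.imwrite('pics/r6.png',cv2.resize(cv2.imread('pics/w1.png')[150:250,475:605],(780,600)))
E
```

```text
(no output)
```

View pics/r3.png

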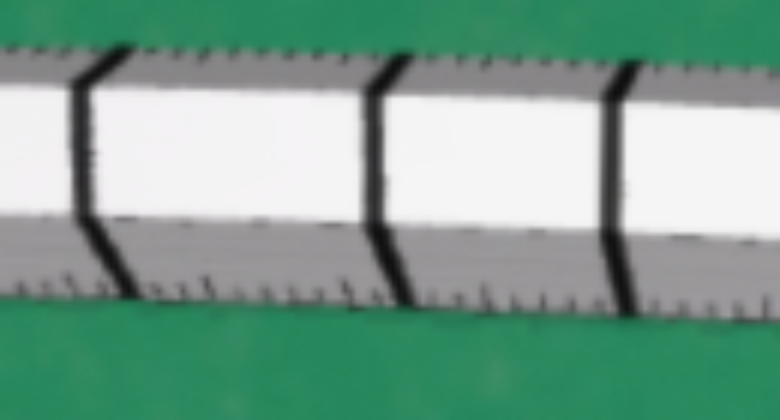

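View pics/r4.png

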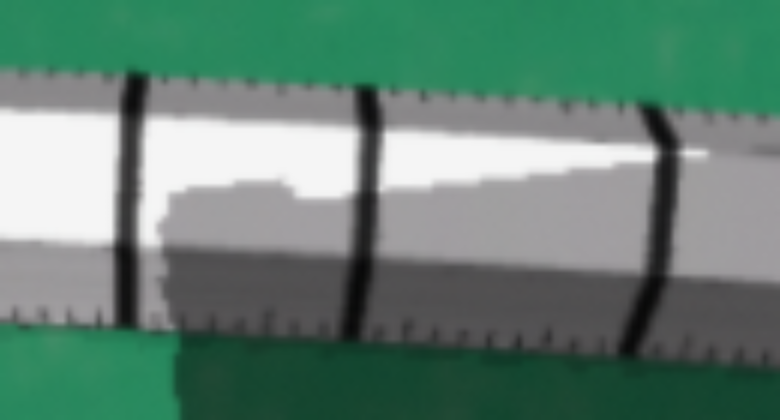

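View pics/r5.png

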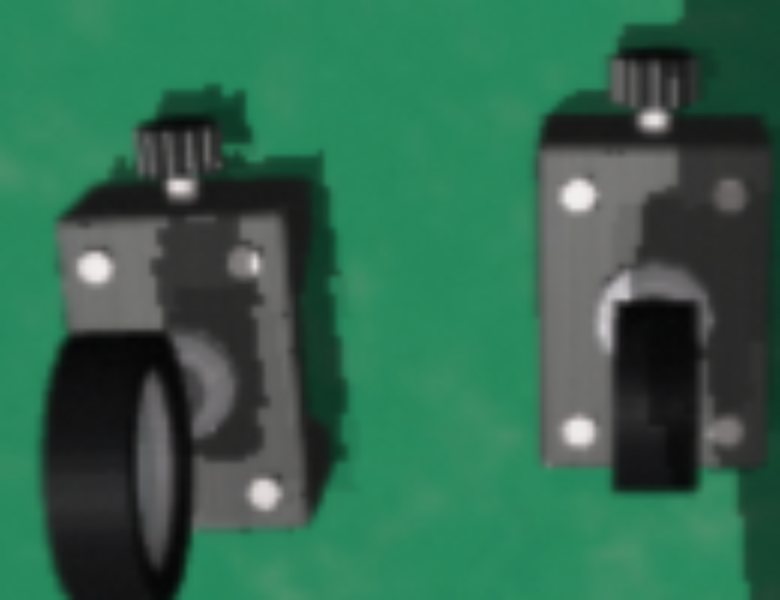

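View pics/r6.png

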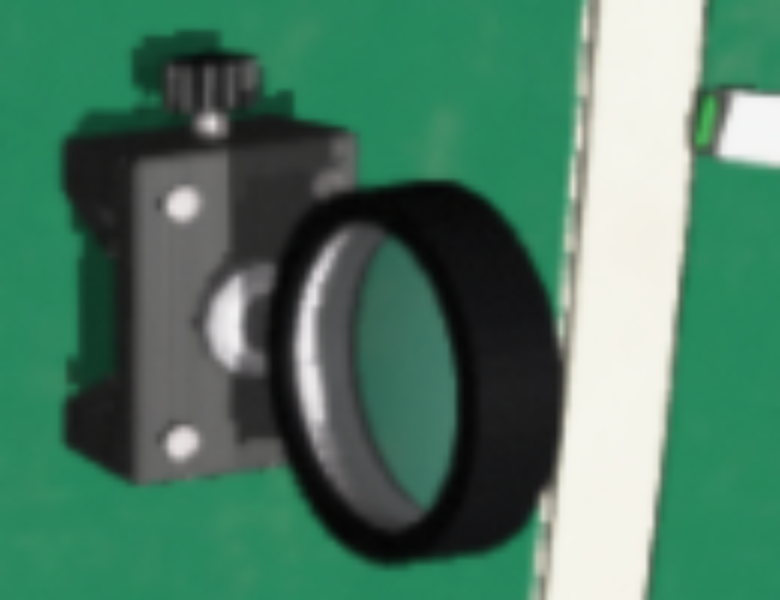

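```bash
python3 - <<'E'
from h import *
s=load('w1')
g=lambda o,L,z:np.array([at(s,o[0]+a/6-.4,o[1]+b/6-.4,z)[:2] for a,b in L])
print('small',g((215,180),[(578,195),(731,196),(578,433),(727,432)],33.5).round(1).tolist())
print('med',g((215,180),[(95,267),(243,262),(264,494)],33.5).round(1).tolist())
print('large',g((475,150),[(182,203),(330,185),(181,442)],33.5).round(1).tolist())
f=np.vstack([g((160,35),[(81,84),(374,92),(614,98)],36),g((290,35),[(132,113),(370,127),(668,148)],36)])
n=np.vstack([g((160,35),[(83,217),(375,228),(611,235)],36),g((290,35),[(126,246),(360,258),(655,278)],36)])
ys=np.array([115,65,25,-25,-65,-115.]);m=(f+n)/2; A=np.c_[ys,np.ones(6)]; k,res,_,_=np.linalg.lstsq(A,m,rcond=None)
print('width',np.linalg.norm(f-n,axis=1).round(1),'origin',k[1].round(1),'scale',np.linalg.norm(k[0]),'yaw',np.degrees(np.arctan2(-k[0,0],k[0,1])));print((m-A@k).round(1).tolist())
E
```

```text
small [[482.3, 75.1], [479.3, 46.8], [435.9, 80.1], [433.2, 51.7]]
med [[477.8, 167.2], [475.9, 139.1], [429.5, 142.2]]
large [[493.8, -142.9], [494.7, -171.4], [447.7, -144.6]]
width [21.3 21.6 21.7 21.  20.8 20.8] origin [637.3  83.3] scale 0.9971319639679231 yaw -8.577928476802644
[[0.1, 0.2], [-0.3, 0.0], [0.0, -0.3], [0.1, -0.1], [0.1, 0.2], [-0.1, 0.0]]
```

Request:
{"op": "drive_tool", "data": {"moves": [[[-20,1,-20],0],[[-37,2,-50],0],[[-37,2,-85],0],[[-37,2,-115],0],[[-37,2,-135],0],[[-37,2,-143],0],[[-37,2,-143],0],[[-37,2,-143],0]]}}

```text
time: 2.87
tool_pos: [458.5, 63.7, 161.2]
tcp_rot: [-180.0, -0.0, -5.7]
ft_force: [0.5, -0.5, 0.8]
finger_gap: 49.9
```

```bash
python3 - <<'E'
from h import *
s=snap('wrist','w2'); print(s['xyz'],s['orientation']); q=r.sense();print({k:np.round(q[k],1) for k in ['time','tool_pos','tcp_rot','ft_force','finger_gap']})
E
```

```text
[531.973038    57.4737631  281.36832465] [ 1.63308320e+02  1.50329312e-02 -9.56910747e+01]
{'time': np.float64(2.9), 'tool_pos': array([459.2,  63.8, 162.1]), 'tcp_rot': array([-1.8e+02, -1.0e-01, -5.7e+00]), 'ft_force': array([ 0.6, -0.4,  0.5]), 'finger_gap': np.float64(50.1)}
```

View pics/w2.png

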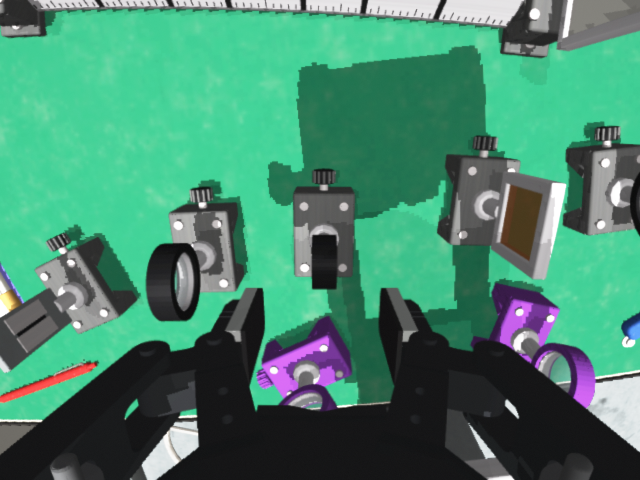

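The small ring (323,262) lies midway between the fingers (242 and 400). I'll descend and close.

Request:
{"op": "drive_tool", "data": {"moves": [[[-1,0,-25],0],[[-1,0,-45],0],[[-1,0,-57],0],[[-1,0,-65],0],[[-1,0,-65],0],[[-1,0,-65],0],[[-1,0,-65],0],[[-1,0,-65],0]]}}

```text
time: 3.58
tool_pos: [458.3, 64.0, 96.9]
tcp_rot: [-180.0, -0.1, -5.6]
ft_force: [0.3, -0.2, 0.3]
finger_gap: 49.7
```

Request:
{"op": "drive_tool", "data": {"moves": [[[0,0,0],0],[[0,0,0],0],[[0,0,0],0],[[0,0,0],0],[[0,0,0],0],[[0,0,0],0],[[0,0,0],0],[[0,0,0],0]], "fingers": 8, "squeeze": 50}}

```text
time: 4.25
tool_pos: [457.3, 63.9, 95.6]
tcp_rot: [-180.0, -0.0, -5.6]
ft_force: [-1.2, -1.2, 5.1]
finger_gap: 13.1
```

Request:
{"op": "drive_tool", "data": {"moves": [[[0,0,20],0],[[0,0,50],0],[[10,0,80],0],[[40,5,80],0],[[75,20,80],-1],[[108,40,80],-2],[[138,60,80],-3],[[165,82,80],-3]]}}

```text
time: 4.92
tool_pos: [623.2, 146.4, 173.9]
tcp_rot: [180.0, 0.1, -8.8]
ft_force: [-0.1, -0.6, -1.8]
finger_gap: 13.3
```

Request:
{"op": "drive_tool", "data": {"moves": [[[16,14,0],0],[[24,22,0],0],[[27,26,0],0],[[27,26,0],0],[[27,26,0],0],[[27,26,0],0],[[27,26,0],0],[[27,26,0],0]]}}

```text
time: 5.58
tool_pos: [648.8, 171.3, 175.6]
tcp_rot: [180.0, -0.0, -8.7]
ft_force: [-1.3, -0.5, -2.7]
finger_gap: 12.9
```

```bash
python3 - <<'E'
from h import *
for n in ['wrist','scene']: s=snap(n,n+'3')
q=r.sense();print({k:np.round(q[k],1) for k in ['time','tool_pos','tcp_rot','ft_force','finger_gap']})
crop('scene3',130,180,400,400,2.9,'s3c')
E
```

```text
{'time': np.float64(5.7), 'tool_pos': array([649. , 171.5, 175.6]), 'tcp_rot': array([-180. ,   -0. ,   -8.7]), 'ft_force': array([-0.9,  0.8, -2.4]), 'finger_gap': np.float64(13.1)}
```

View pics/wrist3.png

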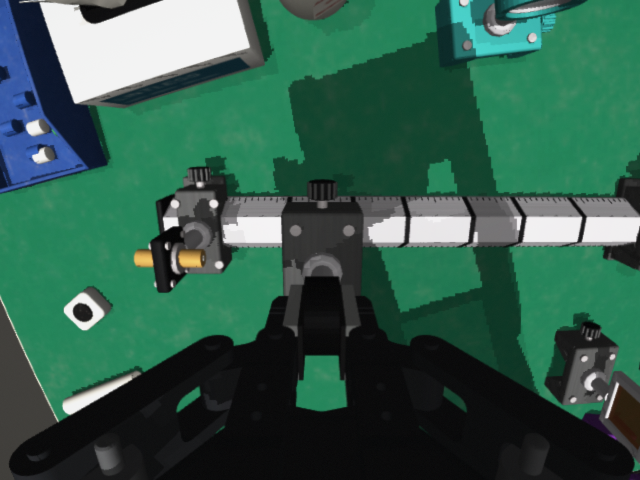

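View pics/s3c.png

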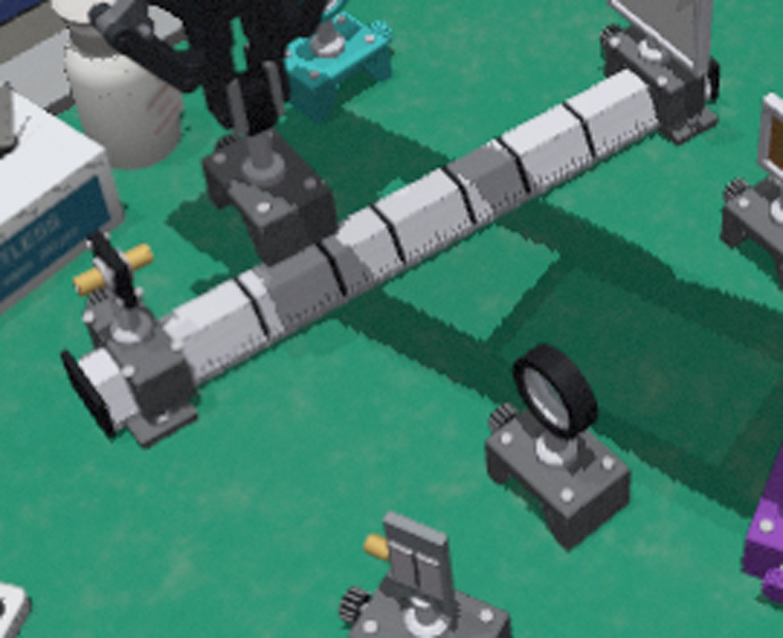

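The rider hangs level in the fingers above its station. I'll lower it onto the rail.

Request:
{"op": "drive_tool", "data": {"moves": [[[1,0,-20],0],[[1,0,-40],0],[[1,0,-50],0],[[1,0,-55],0],[[1,0,-59],0],[[1,0,-62],0],[[1,0,-64],0],[[1,0,-65],0]]}}

```text
time: 6.35
tool_pos: [650.6, 172.1, 111.0]
tcp_rot: [-180.0, -0.1, -8.6]
ft_force: [0.3, 1.1, -2.4]
finger_gap: 13.2
```

Request:
{"op": "drive_tool", "data": {"moves": [[[0,0,-1],0],[[0,0,-1],0],[[0,0,-1],0],[[0,0,-1],0],[[0,0,-1],0],[[0,0,-1],0],[[0,0,-1],0],[[0,0,-1],0]]}}

```text
time: 7.02
tool_pos: [650.4, 172.0, 109.7]
tcp_rot: [-180.0, -0.0, -8.7]
ft_force: [-0.5, -0.6, 0.1]
finger_gap: 12.9
```

```bash
python3 - <<'E'
from h import *
for n in ['wrist','scene']: s=snap(n,n+'4')
q=r.sense();print({k:np.round(q[k],1) for k in ['time','tool_pos','tcp_rot','ft_force','finger_gap']})
crop('scene4',130,180,400,400,2.9,'s4c')
E
```

```text
{'time': np.float64(7.1), 'tool_pos': array([650.4, 172. , 109.7]), 'tcp_rot': array([-180. ,   -0. ,   -8.7]), 'ft_force': array([-0.1, -0.8,  1.3]), 'finger_gap': np.float64(13.1)}
```

View pics/wrist4.png

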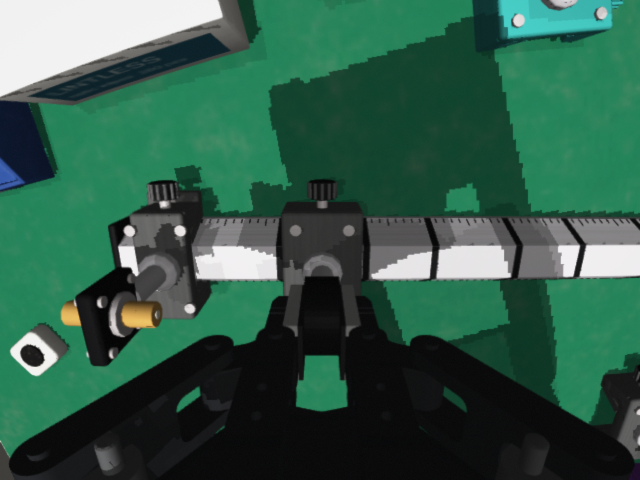

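View pics/s4c.png

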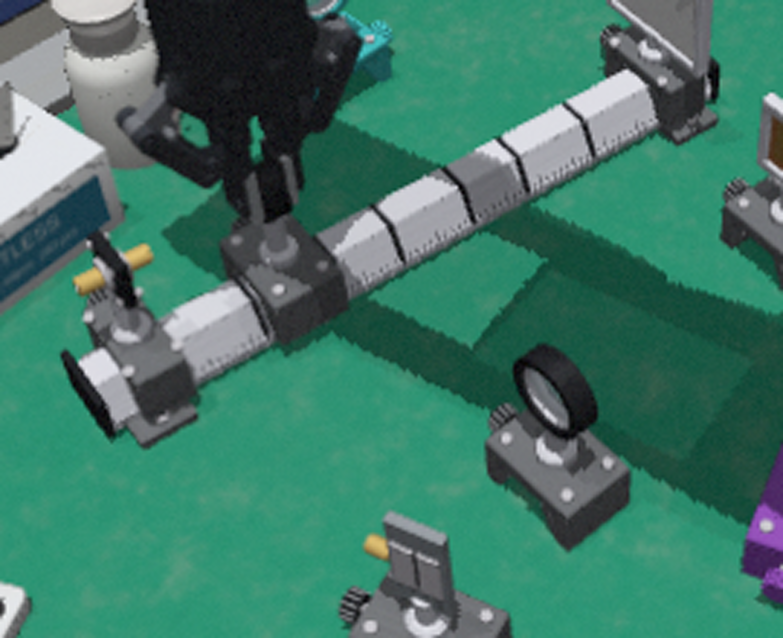

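Seated astride the rail, saddle edges (282,362) evenly inside the lines (277,367). Release and rise, then to the medium rider.

Request:
{"op": "drive_tool", "data": {"moves": [[[0,0,0],0],[[0,0,0],0],[[0,0,0],0],[[0,0,0],0],[[0,0,0],0],[[0,0,0],0],[[0,0,0],0],[[0,0,0],0]], "fingers": 45}}

```text
time: 7.78
tool_pos: [650.1, 172.0, 109.3]
tcp_rot: [180.0, -0.0, -8.7]
ft_force: [-0.7, -0.4, 0.7]
finger_gap: 45.0
```

Request:
{"op": "drive_tool", "data": {"moves": [[[0,0,15],0],[[0,0,40],0],[[0,0,75],0],[[-20,0,90],0],[[-55,0,90],1],[[-90,-5,90],2],[[-125,-9,90],3],[[-160,-14,90],5]]}}

```text
time: 8.45
tool_pos: [488.9, 157.9, 200.5]
tcp_rot: [-180.0, -0.1, -3.6]
ft_force: [0.6, 0.2, 1.1]
finger_gap: 44.8
```

Request:
{"op": "drive_tool", "data": {"moves": [[[-25,-3,0],0],[[-37,-4,-10],0],[[-37,-4,-30],0],[[-37,-4,-40],0],[[-37,-4,-40],0],[[-37,-4,-40],0],[[-37,-4,-40],0],[[-37,-4,-40],0]]}}

```text
time: 9.12
tool_pos: [454.1, 154.1, 160.5]
tcp_rot: [-180.0, -0.1, -3.7]
ft_force: [-1.1, -0.8, 1.0]
finger_gap: 45.1
```

```bash
python3 - <<'E'
from h import *
for n in ['wrist','scene']: s=snap(n,n+'5')
q=r.sense();print({k:np.round(q[k],1) for k in ['time','tool_pos','tcp_rot','ft_force','finger_gap']})
crop('scene5',130,180,400,400,2.9,'s5c')
E
```

```text
{'time': np.float64(9.2), 'tool_pos': array([453.9, 154. , 160.1]), 'tcp_rot': array([-1.8e+02, -1.0e-01, -3.7e+00]), 'ft_force': array([ 0. ,  0.5, -0.8]), 'finger_gap': np.float64(44.9)}
```

View pics/wrist5.png

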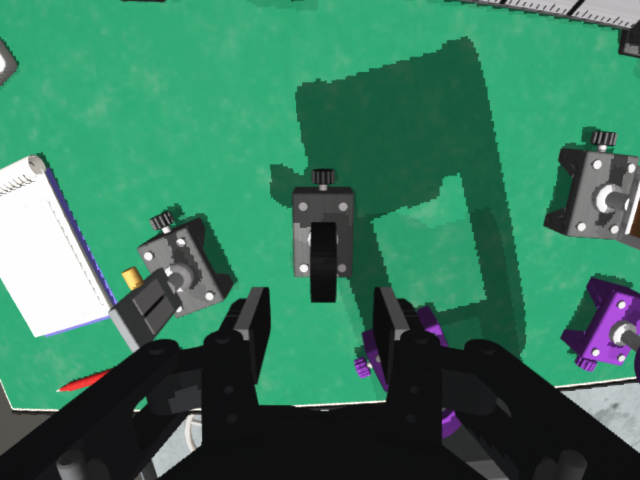

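View pics/s5c.png

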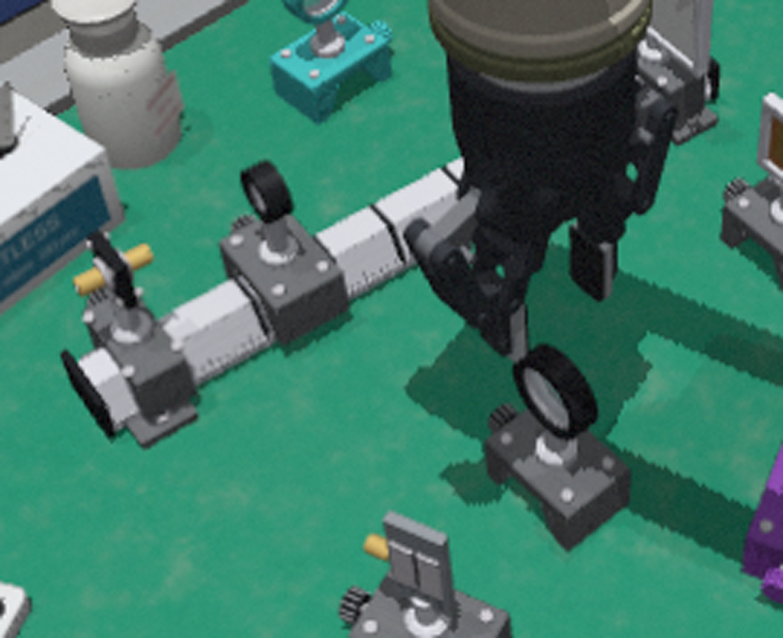

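Request:
{"op": "drive_tool", "data": {"moves": [[[0,0,-25],0],[[0,0,-42],0],[[0,0,-52],0],[[0,0,-56],0],[[0,0,-56],0],[[0,0,-56],0],[[0,0,-56],0],[[0,0,-56],0]]}}

```text
time: 9.88
tool_pos: [454.0, 154.2, 104.5]
tcp_rot: [-180.0, -0.1, -3.6]
ft_force: [0.3, -0.2, 0.5]
finger_gap: 45.3
```

Request:
{"op": "drive_tool", "data": {"moves": [[[0,0,0],0],[[0,0,0],0],[[0,0,0],0],[[0,0,0],0],[[0,0,0],0],[[0,0,0],0],[[0,0,0],0],[[0,0,0],0]], "fingers": 8}}

```text
time: 10.55
tool_pos: [453.5, 153.9, 103.8]
tcp_rot: [-180.0, -0.0, -3.7]
ft_force: [-1.1, -1.8, 5.7]
finger_gap: 13.1
```

Request:
{"op": "drive_tool", "data": {"moves": [[[0,0,20],0],[[0,0,50],0],[[10,0,80],0],[[40,-3,80],-1],[[75,-15,80],-2],[[108,-30,80],-3],[[138,-46,80],-4],[[165,-60,80],-5]]}}

```text
time: 11.22
tool_pos: [619.2, 93.1, 182.0]
tcp_rot: [180.0, 0.1, -8.7]
ft_force: [0.1, 0.2, -2.0]
finger_gap: 12.8
```

Request:
{"op": "drive_tool", "data": {"moves": [[[11,-7,0],0],[[17,-10,0],0],[[18,-11,0],0],[[18,-11,0],0],[[18,-11,0],0],[[18,-11,0],0],[[18,-11,0],0],[[18,-11,0],0]]}}

```text
time: 11.88
tool_pos: [635.7, 83.5, 183.6]
tcp_rot: [-180.0, -0.0, -8.6]
ft_force: [0.5, 0.6, -2.0]
finger_gap: 13.2
```

```bash
python3 - <<'E'
from h import *
for n in ['wrist']: s=snap(n,n+'6')
q=r.sense();print({k:np.round(q[k],1) for k in ['time','tool_pos','tcp_rot','ft_force','finger_gap']})
E
```

```text
{'time': np.float64(11.9), 'tool_pos': array([635.8,  83.4, 183.6]), 'tcp_rot': array([-180. ,   -0. ,   -8.6]), 'ft_force': array([ 0.1,  0.8, -1.6]), 'finger_gap': np.float64(13.0)}
```

View pics/wrist6.png

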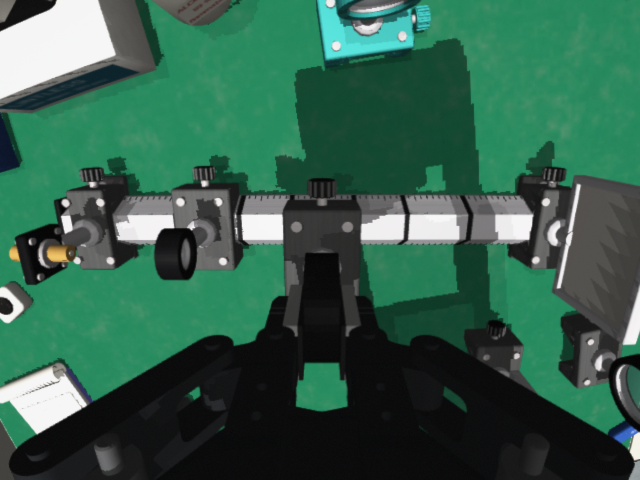

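The medium rider hangs level above the middle station and the small one stands on the rail at (207,225). Lowering.

Request:
{"op": "drive_tool", "data": {"moves": [[[0,0,-20],0],[[0,0,-40],0],[[0,0,-50],0],[[0,0,-55],0],[[0,0,-59],0],[[0,0,-62],0],[[0,0,-64],0],[[0,0,-65],0]]}}

```text
time: 12.6
tool_pos: [636.6, 83.0, 119.0]
tcp_rot: [-180.0, -0.1, -8.7]
ft_force: [0.5, -0.6, -2.9]
finger_gap: 12.8
```

Request:
{"op": "drive_tool", "data": {"moves": [[[0,0,-1],0],[[0,0,-1],0],[[0,0,-1],0],[[0,0,-1],0],[[0,0,-1],0],[[0,0,-1],0],[[0,0,-1],0],[[0,0,-1],0]]}}

```text
time: 13.27
tool_pos: [636.5, 83.0, 117.9]
tcp_rot: [-180.0, -0.1, -8.7]
ft_force: [0.3, 0.0, 2.0]
finger_gap: 13.2
```

```bash
python3 - <<'E'
from h import *
for n in ['wrist','scene']: s=snap(n,n+'7')
q=r.sense();print({k:np.round(q[k],1) for k in ['time','tool_pos','tcp_rot','ft_force','finger_gap']})
crop('scene7',130,160,400,380,2.9,'s7c')
E
```

```text
{'time': np.float64(13.4), 'tool_pos': array([636.5,  83. , 117.9]), 'tcp_rot': array([-1.8e+02, -1.0e-01, -8.7e+00]), 'ft_force': array([ 0.2, -0.7,  2.1]), 'finger_gap': np.float64(13.1)}
```

View pics/wrist7.png

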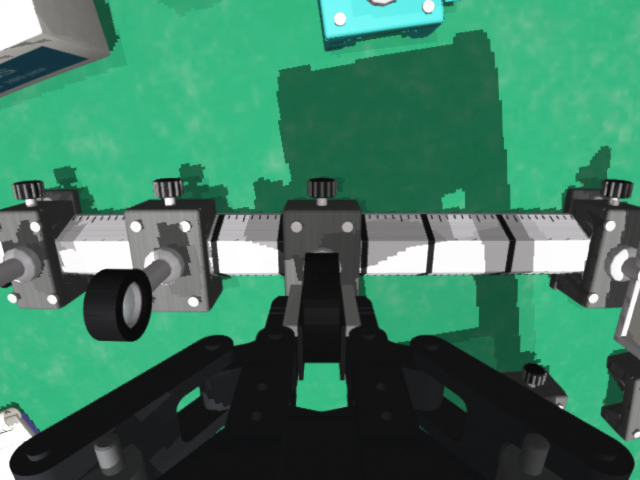

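View pics/s7c.png

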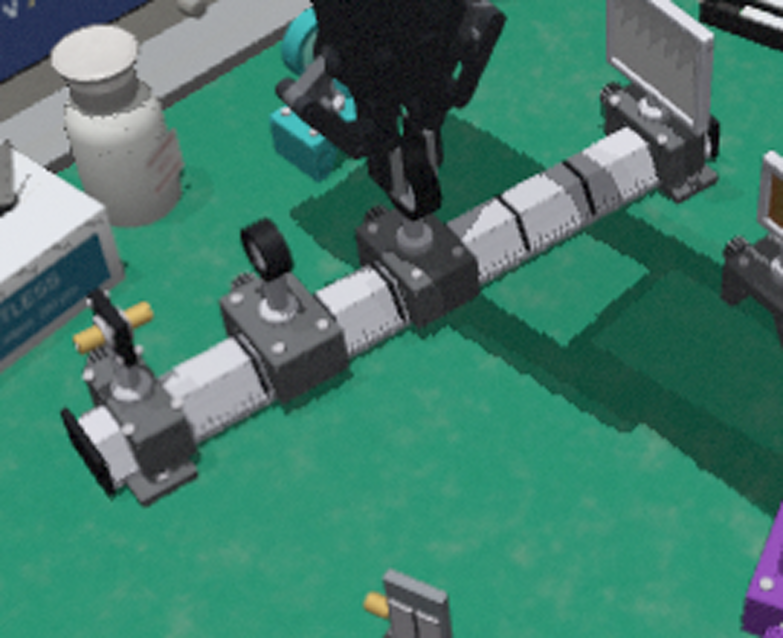

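Medium is seated, saddle (286,360) inside lines (282,365). Release and go to the large rider.

Request:
{"op": "drive_tool", "data": {"moves": [[[0,0,0],0],[[0,0,0],0],[[0,0,0],0],[[0,0,0],0],[[0,0,0],0],[[0,0,0],0],[[0,0,0],0],[[0,0,0],0]], "fingers": 45}}

```text
time: 14.03
tool_pos: [636.1, 83.0, 117.3]
tcp_rot: [-180.0, -0.0, -8.7]
ft_force: [-0.4, 0.2, 0.6]
finger_gap: 44.9
```

Request:
{"op": "drive_tool", "data": {"moves": [[[0,0,15],0],[[0,0,40],0],[[0,0,75],0],[[-10,-5,110],2],[[-33,-30,110],4],[[-53,-60,110],6],[[-73,-90,110],8],[[-93,-120,110],10]]}}

```text
time: 14.7
tool_pos: [542.2, -37.9, 227.7]
tcp_rot: [180.0, -0.1, 1.5]
ft_force: [0.6, -1.2, 0.4]
finger_gap: 44.9
```

Request:
{"op": "drive_tool", "data": {"moves": [[[-20,-32,0],0.7],[[-40,-64,0],0.7],[[-58,-95,0],0.7],[[-70,-117,-5],0.7],[[-73,-121,-20],0.7],[[-73,-121,-40],0.7],[[-73,-121,-53],0.7],[[-73,-121,-53],0.7]]}}

```text
time: 15.37
tool_pos: [468.1, -157.6, 171.2]
tcp_rot: [-179.9, 0.3, 2.0]
ft_force: [-0.6, 0.5, -0.8]
finger_gap: 44.6
```

```bash
python3 - <<'E'
from h import *
for n in ['wrist']: s=snap(n,n+'8')
q=r.sense();print({k:np.round(q[k],1) for k in ['time','tool_pos','tcp_rot','ft_force','finger_gap']})
E
```

```text
{'time': np.float64(15.4), 'tool_pos': array([ 469. , -157.7,  172.9]), 'tcp_rot': array([-179.9,    0.2,    2. ]), 'ft_force': array([-0.1, -0.8,  0.7]), 'finger_gap': np.float64(45.1)}
```

View pics/wrist8.png

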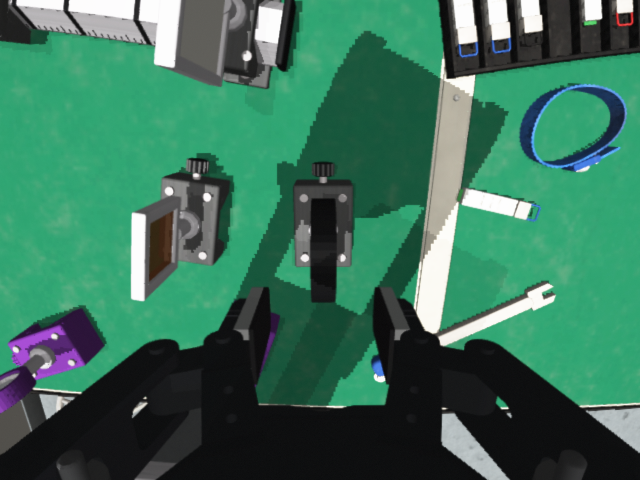

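Request:
{"op": "drive_tool", "data": {"moves": [[[0,0,-25],0],[[0,0,-45],0],[[0,0,-57],0],[[0,0,-62],0],[[0,0,-62],0],[[0,0,-62],0],[[0,0,-62],0],[[0,0,-62],0]]}}

```text
time: 16.08
tool_pos: [471.1, -158.4, 113.8]
tcp_rot: [179.9, -0.1, 2.1]
ft_force: [-0.5, -0.5, -0.6]
finger_gap: 45.2
```

Request:
{"op": "drive_tool", "data": {"moves": [[[0,0,0],0],[[0,0,0],0],[[0,0,0],0],[[0,0,0],0],[[0,0,0],0],[[0,0,0],0],[[0,0,0],0],[[0,0,0],0]], "fingers": 8}}

```text
time: 16.75
tool_pos: [470.5, -158.3, 112.9]
tcp_rot: [180.0, -0.1, 2.0]
ft_force: [-0.6, -0.9, 5.5]
finger_gap: 13.1
```

Request:
{"op": "drive_tool", "data": {"moves": [[[0,0,20],0],[[0,0,50],0],[[0,0,85],0],[[0,0,120],0],[[10,10,150],-2],[[33,33,160],-4],[[60,60,160],-6],[[87,87,160],-8]]}}

```text
time: 17.42
tool_pos: [558.1, -70.4, 273.1]
tcp_rot: [180.0, -0.1, -6.1]
ft_force: [1.0, -1.2, -3.3]
finger_gap: 13.2
```

Request:
{"op": "drive_tool", "data": {"moves": [[[25,25,0],-1],[[48,48,0],-2],[[62,61,0],-2.6],[[66,65,-10],-2.6],[[66,65,-35],-2.6],[[66,65,-60],-2.6],[[66,65,-75],-2.6],[[66,65,-80],-2.6]]}}

```text
time: 18.08
tool_pos: [619.9, -6.2, 186.6]
tcp_rot: [180.0, 0.5, -8.5]
ft_force: [-0.8, -0.7, -2.8]
finger_gap: 13.3
```

```bash
python3 - <<'E'
from h import *
for n in ['wrist','scene']: s=snap(n,n+'9')
q=r.sense();print({k:np.round(q[k],1) for k in ['time','tool_pos','tcp_rot','ft_force','finger_gap']})
crop('scene9',150,110,420,330,2.9,'s9c')
E
```

```text
{'time': np.float64(18.2), 'tool_pos': array([621.3,  -6.3, 189.7]), 'tcp_rot': array([180. ,   0.3,  -8.6]), 'ft_force': array([ 0.6, -0.8, -2.3]), 'finger_gap': np.float64(13.2)}
```

View pics/wrist9.png

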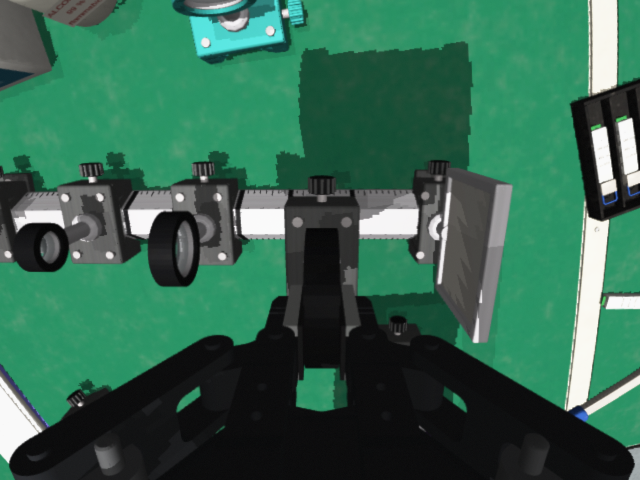

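View pics/s9c.png

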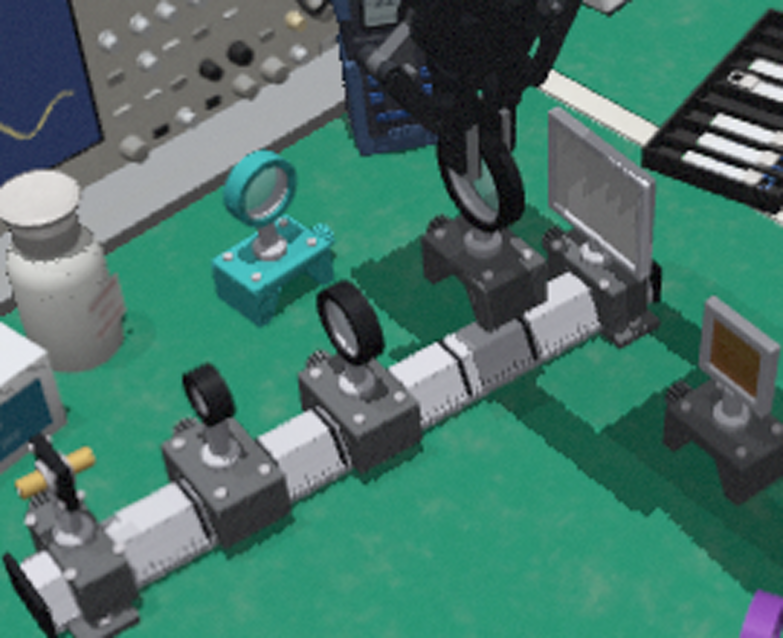

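Large hangs level above its station near the screen, other two seated. Lowering.

Request:
{"op": "drive_tool", "data": {"moves": [[[0,0,-15],0],[[0,0,-35],0],[[0,0,-48],0],[[0,0,-55],0],[[0,0,-59],0],[[0,0,-62],0],[[0,0,-64],0],[[0,0,-65],0]]}}

```text
time: 18.85
tool_pos: [623.6, -6.1, 128.0]
tcp_rot: [-180.0, -0.1, -8.5]
ft_force: [0.2, 0.4, -3.2]
finger_gap: 13.3
```

Request:
{"op": "drive_tool", "data": {"moves": [[[0,0,-1],0],[[0,0,-1],0],[[0,0,-1],0],[[0,0,-1],0],[[0,0,-1],0],[[0,0,-1],0],[[0,0,-1],0],[[0,0,-1],0]]}}

```text
time: 19.52
tool_pos: [623.6, -6.1, 127.0]
tcp_rot: [-180.0, -0.1, -8.6]
ft_force: [0.4, 0.5, 3.2]
finger_gap: 13.2
```

```bash
python3 - <<'E'
from h import *
for n in ['wrist','scene']: s=snap(n,n+'10')
q=r.sense();print({k:np.round(q[k],1) for k in ['time','tool_pos','tcp_rot','ft_force','finger_gap']})
crop('scene10',150,110,420,330,2.9,'s10c')
E
```

```text
{'time': np.float64(19.6), 'tool_pos': array([623.6,  -6.1, 127. ]), 'tcp_rot': array([-1.8e+02, -1.0e-01, -8.6e+00]), 'ft_force': array([-0.8,  0. ,  5. ]), 'finger_gap': np.float64(13.3)}
```

View pics/wrist10.png

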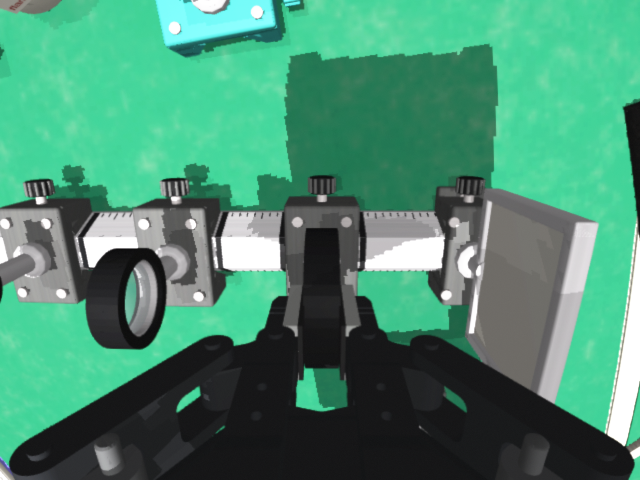

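View pics/s10c.png

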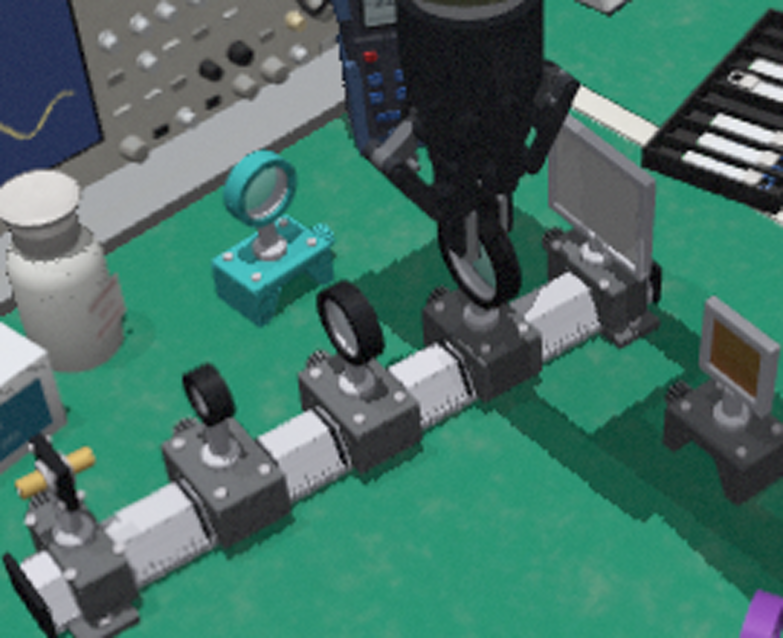

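Large is seated between its lines. Release, rise straight and back off to look.

Request:
{"op": "drive_tool", "data": {"moves": [[[0,0,0],0],[[0,0,0],0],[[0,0,0],0],[[0,0,0],0],[[0,0,0],0],[[0,0,0],0],[[0,0,0],0],[[0,0,0],0]], "fingers": 45}}

```text
time: 20.28
tool_pos: [623.1, -6.0, 126.3]
tcp_rot: [-180.0, 0.0, -8.6]
ft_force: [-0.2, 0.0, -0.5]
finger_gap: 44.9
```

Request:
{"op": "drive_tool", "data": {"moves": [[[0,0,15],0],[[0,0,40],0],[[0,0,75],0],[[0,10,110],0],[[0,35,140],0],[[-15,60,160],0],[[-30,85,170],0],[[-40,88,170],0]]}}

```text
time: 20.95
tool_pos: [583.5, 85.6, 300.7]
tcp_rot: [-179.8, -0.3, -8.4]
ft_force: [-0.2, 0.2, 0.4]
finger_gap: 45.3
```

Request:
{"op": "drive_tool", "data": {"moves": [[[-10,0,10],0],[[-10,0,10],0],[[-10,0,10],0],[[-10,0,10],0],[[-10,0,10],0],[[-10,0,10],0],[[-10,0,10],0],[[-10,0,10],0]]}}

```text
time: 21.62
tool_pos: [573.2, 81.7, 305.8]
tcp_rot: [180.0, 0.0, -8.6]
ft_force: [0.2, -0.4, 0.3]
finger_gap: 45.1
```

```bash
python3 - <<'E'
from h import *
for n in ['wrist','scene','top']: s=snap(n,n+'11')
q=r.sense();print({k:np.round(q[k],1) for k in ['time','tool_pos','tcp_rot','ft_force','finger_gap']})
crop('scene11',150,130,460,380,2.5,'s11c')
E
```

```text
{'time': np.float64(21.8), 'tool_pos': array([573.2,  81.9, 306.1]), 'tcp_rot': array([180. ,   0. ,  -8.6]), 'ft_force': array([-0.3,  0.2,  0.7]), 'finger_gap': np.float64(45.1)}
```

View pics/wrist11.png

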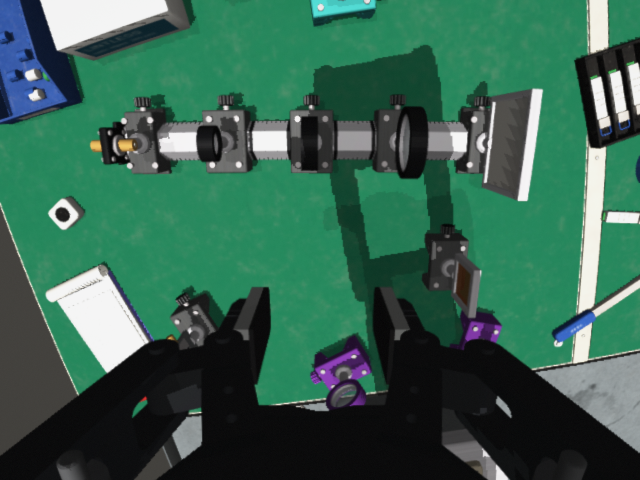

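View pics/s11c.png

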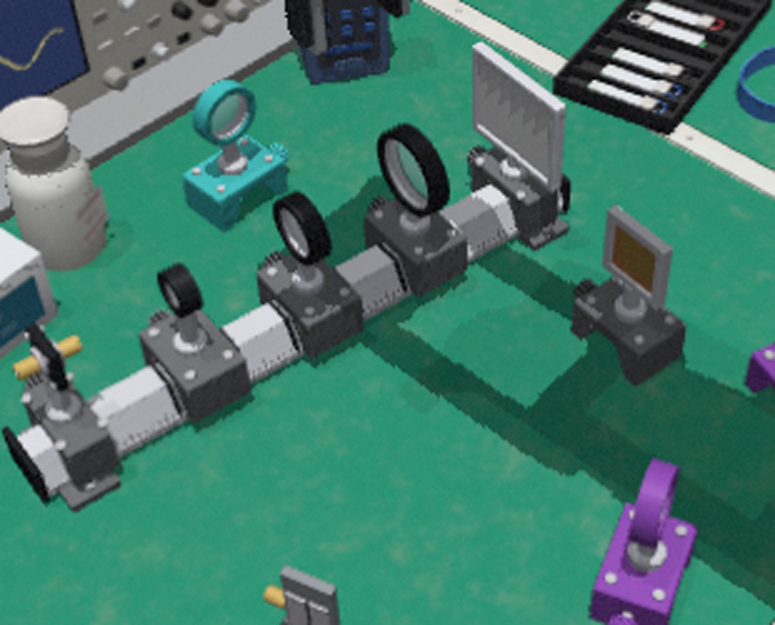

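The final view has small, medium and large on the three stations. I'll check numerically by overlaying the predicted screw positions for perfect seating.

```bash
python3 - <<'E'
from h import *
Rz=R.from_euler('z',-8.55,degrees=True).as_matrix()
for f,box,k in [('wrist11',(190,90,440,190),3.2),('scene11',(190,170,350,300),5)]:
    s=load(f);u0,v0,u1,v1=box
    im=cv2.resize(s['pixels'][v0:v1,u0:u1,::-1],None,fx=k,fy=k,interpolation=cv2.INTER_CUBIC)
    for y in (90,0,-90):
        for dx in(-23.1,23.1):
            for dy in(-14.2,14.2):
                p=(proj(s,np.array([636.8,83.1,0])+Rz@np.array([dx,y+dy,47.5]))-[u0,v0]+.5)*k
                cv2.circle(im,tuple(int(a) for a in p),10,(0,0,255),1)
    cv2.imwrite(f'pics/o_{f}.png',im)
a,b=cv2.imread('pics/top0.png'),cv2.imread('pics/top11.png')
cv2.imwrite('pics/tt.png',np.vstack([cv2.resize(x[240:320,180:440],(780,240)) for x in(a,b)]))
E
```

```text
(no output)
```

View pics/o_wrist11.png

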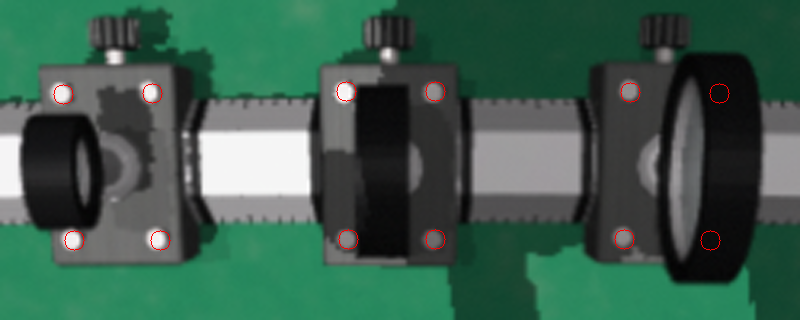

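View pics/o_scene11.png

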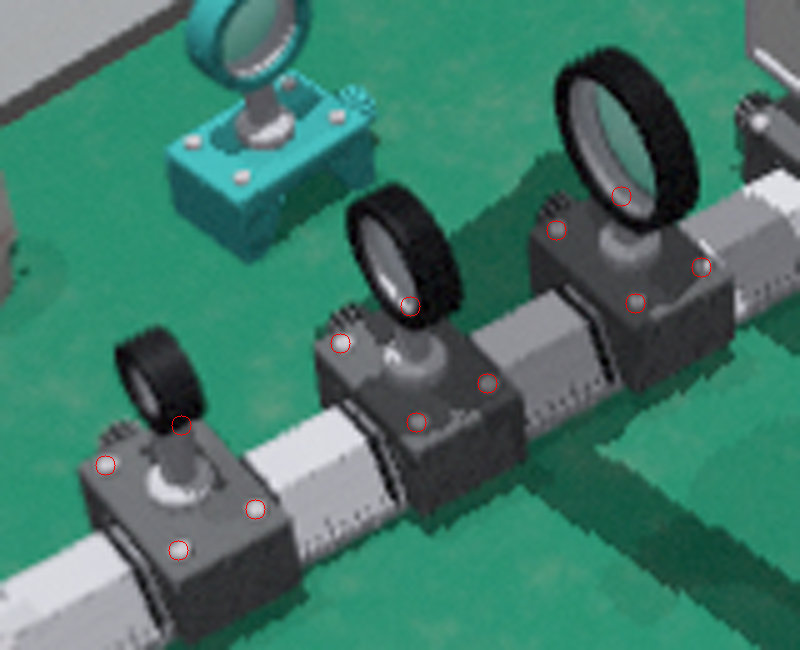

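View pics/tt.png

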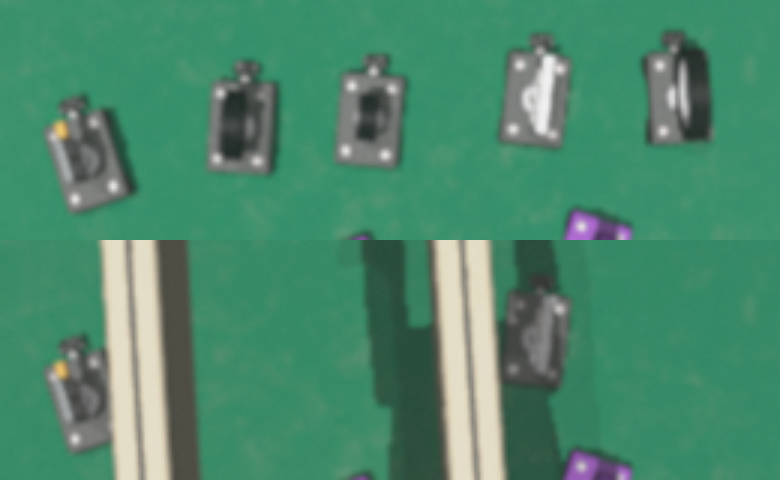

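The predicted screw positions fit both views to within about a millimetre, and the filter and slit riders haven't moved. Handing in.

```bash
python3 -c "
from bench import r
print(r.hand_in(), r.sense()['time'])"
```

```text
the job is handed in; nothing more can be done
the job is handed in; nothing more can be done
```

The three lens riders are on the rail in size order: small next to the fibre port, medium in the middle, large next to the screen. I lowered each one until the wrist force showed it resting on the rail, then released it. The job was handed in at about 22 s; it gives no verdict.

- **Position and seating:** I overlaid where the saddle screws should be for perfect seating on the last wrist and scene pictures. The visible screws matched to about 1 mm for all three riders. Each saddle sits evenly between its pair of black lines.
- **Large lens, partly hidden:** the wrist view shows only two of its four screws because the ring covers the others. The scene view shows three.
- **Filter and slit riders:** they stand at the same spots in the top view before and after. The arm partly hides the slit rider in the last one.
- **Forces and gripper:** wrist force readings stayed under 6 N. The gripper finished open and clear of everything.

No check failed. The first rail position from the top camera was about 3 mm off the other two cameras, because its far edge was hard to read. I mainly used the closer wrist view instead.

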